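# Set an eccentric guide roller and prove the gap with a step gauge

## Task

The guide roller on the metal plate is set too tight for the steel step gauge that waits in the channel. Turn the roller's eccentric bolt clockwise by its bar handle until the handle's pointer lies over the long dark line on the plate (within the two short ticks beside it). Then push the gauge along the channel, without lifting it, past the roller until it rests against the stop at the end, leaving the pointer on the line.

Things in the scene. Friction and masses are not known exactly. Their poses are not given: they have to be found in the camera images.
- roller_guide: Fixed 200x130x10 mm plate, origin under its centre on the worktop; x = push direction. Channel 26 mm wide, centre y=+27, open at x=-100, stop face x=+64; rails and stop 24 mm high (z over worktop). Roller radius 16, top z=29, 10 mm off-centre on a bolt at x=30, y=-5.5. Long dark line on the plate from the bolt toward -y, ticks 0.2 rad either side. Tall lamp post at the table's near edge, left
- eccentric (a joint): Turn of bolt, roller and bar handle, rad, clockwise from above positive, range 0 to 2.2; stays where left (friction 0.12 N m). Gap roller to fence = 29.5 - 10 cos(joint) mm: 19.5 at 0; at 1.1 the pointer is over the long line and the gap is 25 mm for the 22 mm wide gauge. Starts at 0 to 0.4
- eccentric_grip (a point): On the bolt axis, mid-height of the dark steel bar handle, 47 mm above the worktop. Bar 12 mm wide, z = 34 to 60 mm, from 13 mm behind the axis to 33 mm ahead at the pointer (last 10 mm narrowed to 7 mm); white stripe on top. Pointer direction in the plate's frame: (sin(1.1-joint), -cos(1.1-joint), 0)
- gauge_center (a point): Centre, half-way up, of the loose steel step gauge, 22x48x30 mm, 0.19 kg; x across, y along its length, z up. Half at its +y end 30 mm high, the other 20. Lies flat on the plate in the channel (centre 25 mm over worktop), low half toward the roller, tall end trailing; centre starts at plate x = -75 to -55 mm; at x = +40 it touches the stop
Mind the look-alikes: they are no part of the job. Leave any green or red look-alike of the part that bears gauge_center alone.

How it is judged:
By the outcome, as a careful person would: the job done as asked, in the order asked, and still so for the second after the job is handed in, with the robot touching nothing.
It also fails if it takes over 51 s, if anything falls off the work surface, if the arm or the gripper's body presses on something with over 40 N, if the wrist force passes 120 N, or if a joint passes its speed limit or range.

## Robot

A 6-joint arm with a two-finger parallel gripper is mounted at the origin on a cart in front of the work surface, level with it; the furniture and walls round the work are solid. World frame = base frame: x ahead of the robot, y to its left, z up, the work surface at z = 0. Lengths are in m, angles in degrees, forces in N, time in s.
With the tool pointing down it reaches from about 0.25 to 0.85 m from the base axis. Payload 12.5 kg.
Tool frame: the origin (TCP) lies midway between the tips of the shut fingers; the grasp point (between the pads) lies 19 mm behind it (hold_point_z is the distance from the TCP to the grasp point, in m); z points along the fingers, y is the direction in which the jaws open and shut (so a half turn about z gives the same grasp; the last joint's range is limited). The gripper opens to 93 mm and grips with 3 to 60 N. Pads are 15 mm wide; open, the fingers measure 128 mm over their backs; the gripper's body (75 mm by 188 mm) begins 65 mm behind the grasp point.
Start: joints at [-77.842, 20.094, 94.641, -0, 65.266, -4.847], TCP at [0.161, -0.526, 0.219] pointing down, gripper open.
Joint ranges: [-157.81, 157.81], [-45, 120.19], [0.68, 151.7], [-89.99, 269.99], [4.06, 180], [-164.3, 164.3]. Speed limits (degrees/s): [127.2, 127.2, 159.86, 180, 180, 180].

## Interface

Orientations are given as a 3x3 rotation matrix whose columns are the frame's x, y, z axes.
In Python, from rig import move_to, move_linear, goto_joints, grip, pause, ik, camera, MotionError, finish_job, find_in, cut_out, pinpoint, read_t, read_joint_positions, read_dq, read_effort, read_eef_pos, read_tcp_rot, read_wrist_force, read_moment, read_finger_gap, hold_point_z gives the robot as it stands. The module is installed in compiled form; this text tells all that it offers. Calls block until the motion is done:
- move_to(position, orientation): joint-space move of the TCP to a pose.
- move_linear(position, ori=None, speed=0.15): straight line of the TCP; ori=None keeps the orientation; speed is the mean speed in m/s.
- goto_joints(angles): joint-space move.
- grip(opening, squeeze=None): finger opening in m; squeeze is the grip in N (None keeps the last); returns when the fingers have stopped.
- pause(seconds).
- ik(position, orientation): joint angles nearest the present ones, or None.
- camera(name): name is "scene" or "top" or "wrist"; returns a dict with "color" (400x640x3 uint8, blue, green, red), "intrinsics" (3x3 intrinsics, pixels), "k1" (the pictures are not rectified: a ray, as slopes to the right and down, at radius r is drawn at 1 + k1 r^2 times it, then the intrinsics apply), "R" (3x3) and "t" (3): a world point X has camera coordinates R X + t. Camera axes: x right, y down, z forward; pixel columns grow to the right and rows downward; lengths in m; the calibration is good to about 2 mm. A picture is of the moment at which its call begins. There is no depth.
A pose or a line that the arm cannot do raises MotionError and nothing moves.
- finish_job(): hands the job in, once; it reports no verdict.
Trained networks look in a picture, given as the dict that the camera call returned (one of the last four; its "shot" number tells which), for a name from the list of things; names that differ only in an ending like _2 or _b are one class to them, and where a whole thing is asked for, a point or a joint stands for the part that bears it (a point fixed in the world has none). Each returns a list of dicts, best first, with "score" (0 to 1); they miss things now and then, are a little off and sometimes report something else, mostly with a low value. They report only what shows in the picture. A call takes as long as a camera call. They do not tell look-alikes from the thing itself.
- find_in(picture, name): "pixel" ([row, column] in pixels, amid what is visible of it).
- cut_out(picture, name): "region" (400x640 bool, what is visible of it) and "pixel" ([row, column] in pixels, amid what is visible of it).
- pinpoint(picture, name): "pixel" ([row, column] in pixels: a listed point, or the origin of a listed thing).
Readings, each from a call of its own:
- read_t(): time.
- read_joint_positions(): joint angles.
- read_dq(): joint speeds.
- read_effort(): joint torques, N m.
- read_eef_pos(): TCP position.
- read_tcp_rot(): TCP orientation.
- read_wrist_force(): force on the tool from outside, world axes, zero at the start.
- read_moment(): the same for the moment, N m.
- read_finger_gap(): finger opening in m.
Only numpy, scipy, OpenCV 4.12 (cv2) and the standard library are available. Lean on these libraries where they do the work, as an engineer would, in place of code of your own. Each camera call takes 0.05 s, during which the arm holds its last target.

## Working session

There is one attempt and no reset: what is moved stays moved. The work goes in short steps, each a Python script; the robot and the scene stay as the last script left them, time stands still between calls to the robot, and variables do not carry over. Pictures are saved under pics/ and viewed, and the job is handed in when it is done.

```bash
mkdir -p pics; python3 - <<'E'
from rig import *
import cv2
print(read_t(), hold_point_z() if callable(hold_point_z) else hold_point_z)
for n in ["scene","top","wrist"]:
    p=camera(n); cv2.imwrite(f"pics/a_{n}.png",p["color"])
    print(n,p["intrinsics"].tolist(),p["k1"],p["R"].tolist(),p["t"].tolist())
    for nm in ["roller_guide","eccentric_grip","gauge_center"]:
        print(nm,[(r["pixel"],round(r["score"],2)) for r in pinpoint(p,nm)])
print(read_t())
E
```

```text
0.0 0.0188
scene [[417.2111279382448, 0.0, 320.66925519228863], [0.0, 417.2111279382448, 199.6822266590218], [0.0, 0.0, 1.0]] -0.011853935869329757 [[-0.8682712512191041, -0.49608574007086625, -0.0019931895925598036], [-0.21912868590834303, 0.3871271455630835, -0.8956088388243284], [0.44507039141971, -0.777194642072705, -0.4448379873785355]] [0.5528826642057457, 0.13201744678227134, 0.9194175913032457]
roller_guide [([196.6, 344.6], 0.71)]
eccentric_grip [([180.0, 338.1], 0.53)]
gauge_center [([303.5, 278.9], 0.92), ([170.4, 363.7], 0.63), ([199.1, 367.7], 0.58)]
top [[400.0349649811933, 0.0, 316.52664172550345], [0.0, 400.0349649811933, 200.61967927733778], [0.0, 0.0, 1.0]] -0.019853545449901706 [[0.002611333728977495, -0.9999929684061563, -0.002691481822274277], [-0.9899563451778206, -0.0022046642651573664, -0.1413561958233499], [0.14134926805019973, 0.0030335777098446405, -0.9899551413210353]] [0.1450136737354425, 0.5585160901105432, 1.0272212952457929]
roller_guide [([203.6, 375.6], 0.67)]
eccentric_grip [([186.3, 379.2], 0.66)]
gauge_center [([222.1, 375.7], 0.74), ([191.6, 436.5], 0.73), ([236.2, 205.8], 0.54)]
wrist [[295.05151661325, 0.0, 316.40183162397506], [0.0, 295.05151661325, 198.57804519921217], [0.0, 0.0, 1.0]] 0.008610046562854173 [[0.2922528646262122, -0.9563405225865356, -0.001033429575129036], [-0.9194504100299856, -0.281276342265795, 0.27476273906275717], [-0.2630574207534665, -0.07935001033704564, -0.9615115023992413]] [-0.5486866058140522, -0.03185646570541934, 0.3926089717762866]
roller_guide []
eccentric_grip []
gauge_center []
0.6
```

View pics/a_scene.png

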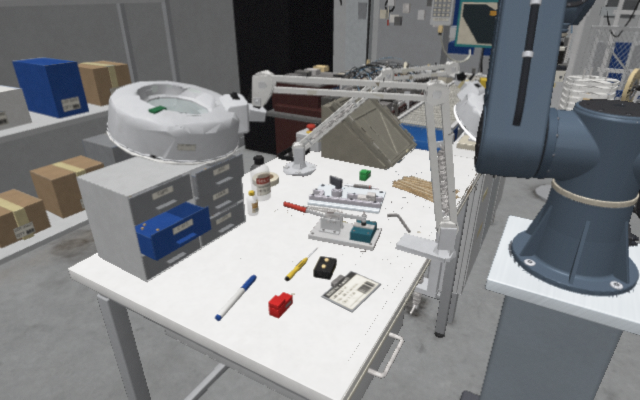

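View pics/a_top.png

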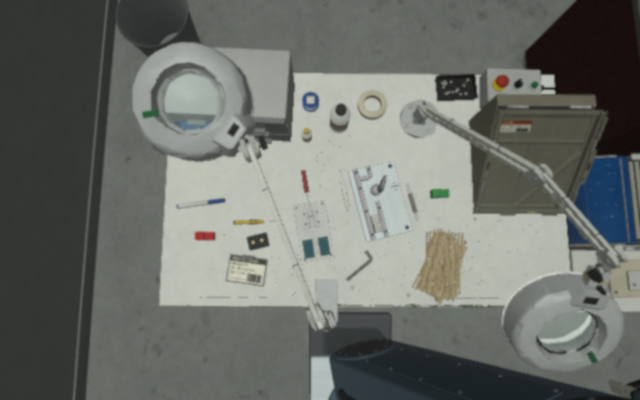

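```bash
python3 -c "
import cv2
a=cv2.imread('pics/a_top.png')[120:280,280:480];cv2.imwrite('pics/a_topc.png',cv2.resize(a,None,fx=4,fy=3.75,interpolation=2))
a=cv2.imread('pics/a_scene.png')[120:270,270:460];cv2.imwrite('pics/a_scenec.png',cv2.resize(a,None,fx=4,fy=4,interpolation=2))"
```

```text
(no output)
```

View pics/a_topc.png

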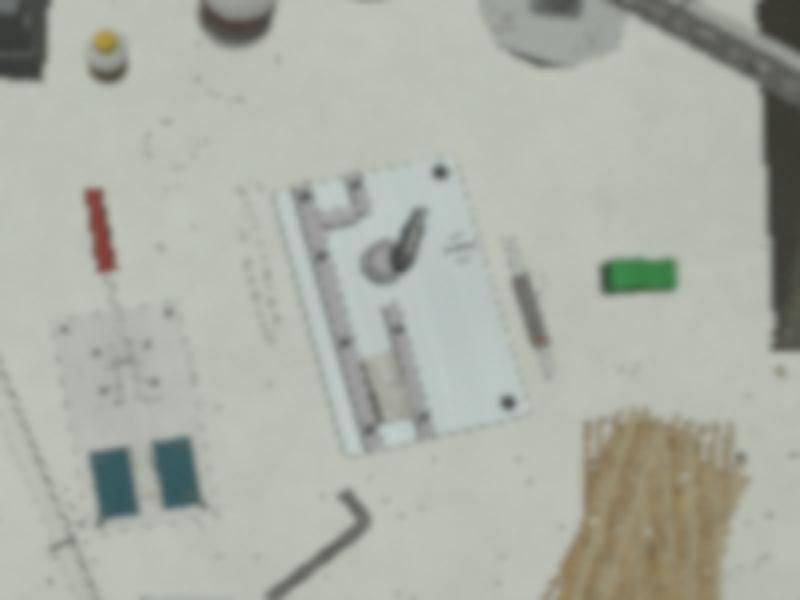

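View pics/a_scenec.png

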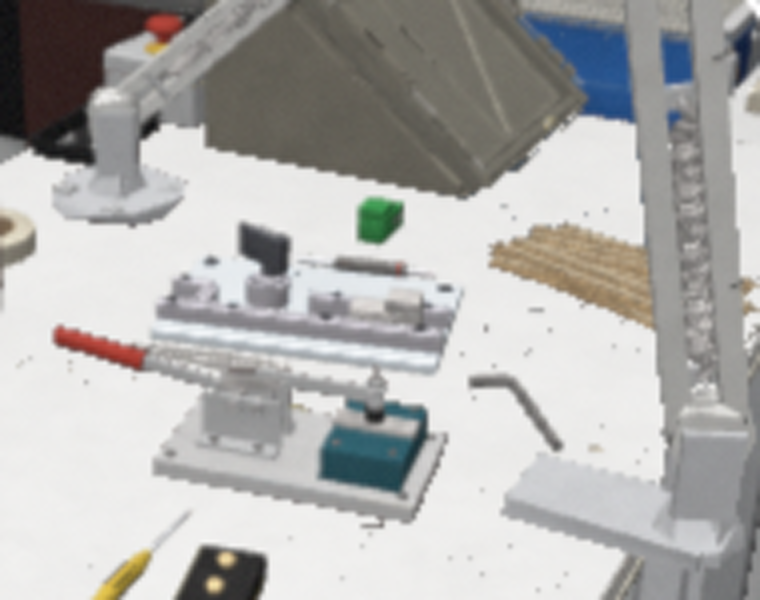

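The top view shows the plate at px columns 348–412, rows 161–241, with the fence on the left and the push direction up the image. The gauge is near (216,377), the handle near (180,380) and the lamp post foot near (318,325). Next I'll fit the plate pose.

```bash
cat > h.py <<'E'
import numpy as np, cv2
from scipy.optimize import least_squares
def proj(p,X):
    X=np.atleast_2d(X); c=X@p["R"].T+p["t"]; s=c[:,:2]/c[:,2:]; r2=(s**2).sum(1,keepdims=True)
    s=s*(1+p["k1"]*r2); K=p["intrinsics"]; return np.c_[s[:,0]*K[0,0]+K[0,2], s[:,1]*K[1,1]+K[1,2]]  # col,row
def at_z(p,px,z):
    f=lambda q: proj(p,[[q[0],q[1],z]])[0]-px
    return least_squares(f,[0.5,-0.1]).x
def plate_T(q):
    c,s=np.cos(q[2]),np.sin(q[2])
    return lambda P: np.c_[q[0]+c*np.atleast_2d(P)[:,0]-s*np.atleast_2d(P)[:,1], q[1]+s*np.atleast_2d(P)[:,0]+c*np.atleast_2d(P)[:,1], np.atleast_2d(P)[:,2]]
E
cat > fit.py <<'E'
from rig import *
from h import *
p=camera("top")
cr=np.array([[278,195],[450,155],[527,412],[345,455]],float); px=cr/[4,3.75]+[280,120]-.5
P=np.array([[100,65,10],[100,-65,10],[-100,-65,10],[-100,65,10]])/1000.
f=lambda q:(proj(p,plate_T(q)(P))-px).ravel()
r=least_squares(f,[0.5,-0.15,0.1]); q=r.x; print(q,np.degrees(q[2]),r.fun.round(2))
B=plate_T(q)([[.03,-.0055,.047]])[0]; print("bolt",B,proj(p,B))
print("pointer px angle")
for j in [0,.1,.2,.3,.4]:
    a=1.1-j; print(j,proj(p,plate_T(q)([[.03+.033*np.sin(a),-.0055-.033*np.cos(a),.06]])),)
for n,z in (([375.7,222.1],.025),):
    w=at_z(p,np.array(n),z);print("gauge",w)
    c,s=np.cos(q[2]),np.sin(q[2]); d=w-q[:2]; print("in plate",c*d[0]+s*d[1],-s*d[0]+c*d[1])
for n in [(320,320),(325,285),(245,145)]: print(n,at_z(p,np.array(n,float),0.0),at_z(p,np.array(n,float),0.4))
s=camera("scene")
print("scene", proj(s,B), proj(s,plate_T(q)([[0,0,0]])), [proj(s,plate_T(q)(P))])
for n in [(440,245),(440,90),(265,80)]: print(n,at_z(s,np.array(n,float),0.0))
E
python3 fit.py
```

```text
[ 0.56407864 -0.02616538  0.23858027] 13.669642413195085 [-1.44 -0.61  0.83 -0.64  0.71  0.68 -0.11  0.49]
bolt [ 0.59452865 -0.02441989  0.047     ] [[380.69122729 186.86318032]]
pointer px angle
0 [[384.0835783  174.03488678]]
0.1 [[385.28951524 174.37871547]]
0.2 [[386.45767791 174.83824673]]
0.3 [[387.57651948 175.40899932]]
0.4 [[388.63496195 176.08540247]]
gauge [ 0.50238751 -0.01260466]
in plate -0.056738975113325776 0.027755660236208242
(320, 320) [0.24316485 0.1364122 ] [0.30306618 0.13886262]
(325, 285) [0.33467191 0.12310006] [0.36118391 0.13040785]
(245, 145) [0.72232637 0.34922207] [0.60739    0.27402187]
scene [[337.85370756 182.10360978]] [[347.32672104 199.08044572]] [array([[306.94087133, 201.48756741],
       [320.00189618, 183.01145454],
       [385.81751466, 190.6556673 ],
       [378.83415546, 210.7315185 ]])]
(440, 245) [0.26779648 0.08397106]
(440, 90) [ 0.74019891 -1.63739484]
(265, 80) [ 1.8594669  -1.38062717]
```

```bash
python3 - <<'E'
from rig import *
from h import *
p=camera("top");s=camera("scene")
for z in (0.2,0.3,.5): print(proj(p,[.161,-.526,z]),proj(s,[.161,-.526,z]))
for px in [(560,320),(420,110),(610,255)]:
  print(px,[at_z(p,np.array(px,float),z).round(2) for z in (0,.2,.4,.6)])
E
```

```text
[[627.02380087 372.79584363]] [[534.2681427  108.99189541]]
[[666.3044325  387.28275586]] [[541.5501676   76.49707803]]
[[783.3937906  430.27165092]] [[557.59604979   4.4143042 ]]
(560, 320) [array([ 0.24, -0.51]), array([ 0.27, -0.39]), array([ 0.3 , -0.27]), array([ 0.33, -0.15])]
(420, 110) [array([ 0.83, -0.15]), array([ 0.75, -0.1 ]), array([ 0.67, -0.04]), array([0.6 , 0.01])]
(610, 255) [array([ 0.42, -0.66]), array([ 0.41, -0.51]), array([ 0.41, -0.37]), array([ 0.41, -0.22])]
```

View pics/a_wrist.png

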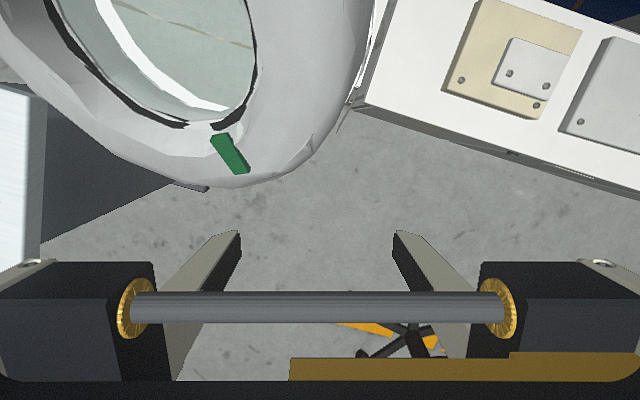

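The wrist view shows the second lamp's head at (200,80), ahead of the gripper, so I'll triangulate it.

```bash
python3 - <<'E'
from rig import *
from h import *
p=camera("top");s=camera("scene");w=camera("wrist")
def tri(obs):
    r=least_squares(lambda X:np.concatenate([proj(c,X)[0]-px for c,px in obs]),[.25,-.4,.15]);print(r.x.round(3),r.fun.round(1))
tri([(p,np.array([592,357.])),(w,np.array([230,153.]))])
tri([(p,np.array([558,315.])),(w,np.array([165,40.]))])
tri([(p,np.array([422,112.])),(s,np.array([300,150.]))])
tri([(p,np.array([610,255.])),(s,np.array([460,60.]))])
tri([(p,np.array([548,165.])),(s,np.array([385,75.]))])
E
python3 -c "
import cv2
a=cv2.imread('pics/a_scene.png')[20:200,250:500];cv2.imwrite('pics/a_sc2.png',cv2.resize(a,None,fx=3.2,fy=3.2))"
```

```text
[ 0.195 -0.456  0.194] [ 0.  -0.8 -0.1  0.2]
[ 0.252 -0.394  0.168] [-2.8 12.2  1.9 -3.1]
[ 0.792 -0.135  0.074] [ 0.2  0.3 -0.4 -0.1]
[ 0.405 -0.408  0.344] [ 1.1  4.  -6.7  0.3]
[ 0.595 -0.331  0.297] [ 0.2  0.6 -0.9 -0.1]
```

View pics/a_sc2.png

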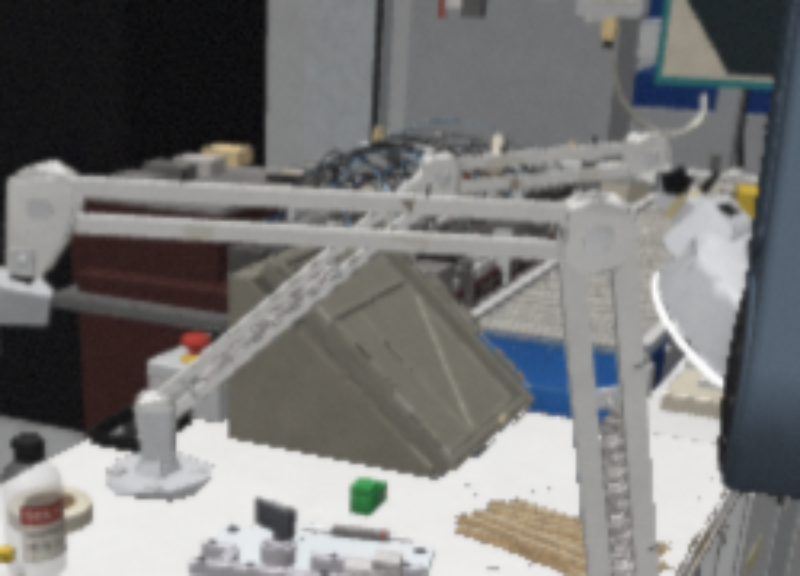

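Lamp 2 sits around (0.25,-0.39,0.2) and its elbow reaches up to about 0.35, so I'll go up first, then swing over it.

```bash
cat >> h.py <<'E'
def Rz(deg):  # tool down, jaw (y) axis at world angle deg
    a=np.radians(deg); y=np.array([np.cos(a),np.sin(a),0]); z=np.array([0,0,-1.]); return np.c_[np.cross(y,z),y,z]
Q=np.array([0.56408,-0.02617,0.23858])
E
python3 - <<'E'
from rig import *
from h import *
R=read_tcp_rot(); print(R.round(3)); a0=np.degrees(np.arctan2(R[1,1],R[0,1])); print("jaw",a0)
print("up",ik([.161,-.526,.5],R))
B=plate_T(Q)([[.03,-.0055,.047]])[0]
for a in (68,-112,14,-166): print(a,np.round(ik([B[0],B[1],.036],Rz(a)),1),np.round(ik([B[0],B[1],.25],Rz(a)),1))
p=camera("top");s=camera("scene")
def tri(obs):
    r=least_squares(lambda X:np.concatenate([proj(c,X)[0]-px for c,px in obs]),[.25,.1,.15]);print(r.x.round(3),r.fun.round(1))
tri([(p,np.array([322,318.])),(s,np.array([440,92.]))])
tri([(p,np.array([247,145.])),(s,np.array([264,85.]))])
E
```

```text
[[ 0.956  0.292  0.   ]
 [ 0.292 -0.956 -0.   ]
 [ 0.     0.    -1.   ]]
jaw -72.99419937989923
up [-7.78310578e+01  1.31235055e+01  6.57848305e+01  8.91167407e-04
  1.01086499e+02 -4.83668702e+00]
68 [ -6.8  38.1  94.9  -0.   47.  -74.8] [ -6.8  23.2  85.6  -0.   71.3 -74.8]
-112 [ -6.8  38.1  94.9  -0.   47.  105.2] [ -6.8  23.2  85.6  -0.   71.3 105.2]
14 [ -6.8  38.1  94.9  -0.   47.  -20.8] [ -6.8  23.2  85.6  -0.   71.3 -20.8]
-166 [ -6.8  38.1  94.9  -0.   47.  159.2] [ -6.8  23.2  85.6  -0.   71.3 159.2]
[0.3   0.135 0.36 ] [ 0.1  0.4 -0.4  0. ]
[0.613 0.274 0.368] [ 1.3  2.  -2.4 -0.6]
```

```bash
python3 - <<'E'
from rig import *
from h import *
B=plate_T(Q)([[.0,.0,.047]])[0]
w=camera("wrist"); c=-w["R"].T@w["t"]; R=read_tcp_rot(); print("cam off in tool",R.T@(c-read_eef_pos()), "view dir",R.T@w["R"][2])
move_linear([.161,-.526,.5],speed=0.3); print(read_wrist_force())
j=np.array(ik([B[0],B[1],.5],Rz(68))); j2=list(j); 
goto_joints(j2); print(read_wrist_force(),read_t())
move_linear([B[0]-.02,B[1],.25],speed=0.3)
p=camera("wrist"); cv2.imwrite("pics/b.png",p["color"])
for nm in ["roller_guide","eccentric_grip","gauge_center"]:
    print(nm,[(r["pixel"],round(r["score"],2)) for r in pinpoint(p,nm)])
print(proj(p,plate_T(Q)([[.03,-.0055,.047],[-.0567,.027,.025],[.1,.065,.01],[.1,-.065,.01],[-.1,-.065,.01],[-.1,.065,.01]])).round(1))
print(read_t(),read_wrist_force())
E
```

```text
cam off in tool [ 0.07710361 -0.00087465 -0.16711379] view dir [-2.74779127e-01 -9.09968955e-04  9.61506944e-01]
[ 0.29131578 -0.49352868 -0.24057288]
[-0.99693143 -0.85194539 -0.12690188] 4.4833
roller_guide [([183.0, 320.5], 0.83)]
eccentric_grip [([207.4, 328.9], 0.65)]
gauge_center [([139.3, 309.7], 0.83), ([235.8, 220.6], 0.62)]
[[330.8 209.6]
 [312.5 139.6]
 [396.7 211.9]
 [324.  259. ]
 [240.  152.4]
 [316.7  94. ]]
5.6667 [0.77983414 1.03926889 0.47434969]
```

View pics/b.png

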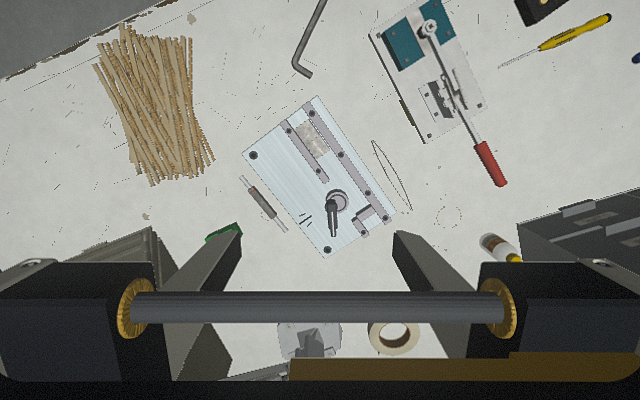

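The wrist view shows the whole plate: corners near (318,96), (242,153), (324,258) and (396,212), with the handle around (333,210). I'll zoom in to refine the fit.

```bash
python3 -c "
import cv2
a=cv2.imread('pics/b.png')[85:270,225:415];cv2.imwrite('pics/b2.png',cv2.resize(a,None,fx=4,fy=3.2,interpolation=2))"
```

```text
(no output)
```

View pics/b2.png

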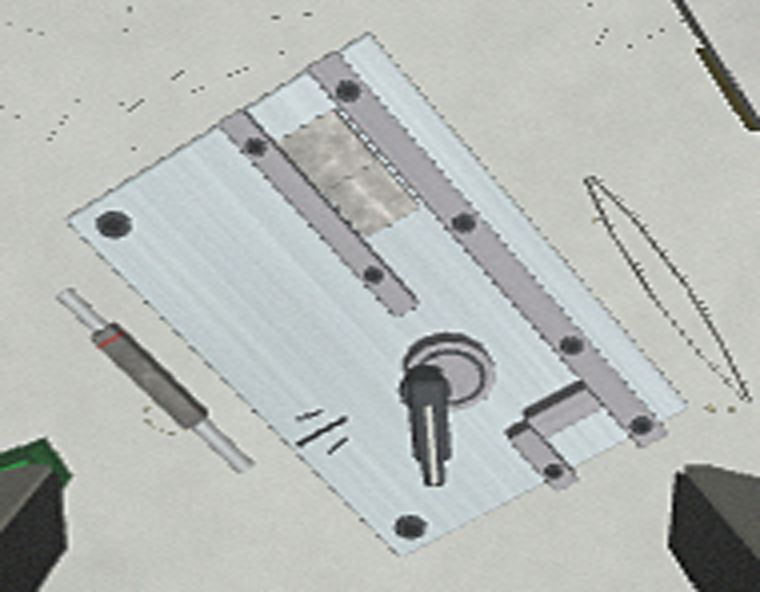

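```bash
python3 - <<'E'
from rig import *
from h import *
p=camera("wrist")
u=lambda c: (np.array(c,float)+.5)/[4,3.2]+[225,85]-.5
px=u([[687,406],[403,555],[68,218],[370,33]])
P=np.array([[100,65,10],[100,-65,10],[-100,-65,10],[-100,65,10]])/1000.
r=least_squares(lambda q:(proj(p,plate_T(q)(P))-px).ravel(),Q);q=r.x;print(q,np.degrees(q[2]),r.fun.round(2))
T=plate_T(q)
r=least_squares(lambda j:(proj(p,T([[.03+.033*np.sin(1.1-j[0]),-.0055-.033*np.cos(1.1-j[0]),.06]]))-u([433,486])).ravel(),[.2]);print("joint",r.x,r.fun)
j=r.x[0];a=1.1-j
chk=lambda X:(proj(p,T([X]))[0]-[225,85]+.5)*[4,3.2]
print("bolt top",chk([.03,-.0055,.06]),"tail",chk([.03-.013*np.sin(a),-.0055+.013*np.cos(a),.06]))
for x in (-.08,-.065,-.055): print("gauge tail top/front low top",x,chk([x-.024,.027,.04]),chk([x+.024,.027,.03]))
print("stop",chk([.064,.027,.034]))
E
```

```text
[ 0.56441426 -0.02497636  0.24258896] 13.899323813639397 [ 1.25  0.28 -0.4   1.05 -0.93  0.01  0.11 -0.86]
joint [0.11617393] [0.00876978 0.23522506]
bolt top [431.01039692 411.02672191] tail [429.98425018 379.98488002]
gauge tail top/front low top -0.08 [263.14549696  78.51965095] [355.69068954 179.40060697]
gauge tail top/front low top -0.065 [292.58108829 111.41332526] [382.73092584 209.62479174]
gauge tail top/front low top -0.055 [311.8974626  132.99608316] [400.49431346 229.47729465]
stop [561.37469138 410.11359283]
```

```bash
sed -i 's/^Q=.*/Q=np.array([0.56441,-0.02498,0.24259])/' h.py; python3 - <<'E'
from rig import *
from h import *
T=plate_T(Q)
p=camera("wrist")
j=.116;a=1.1-j
chk=lambda X:(proj(p,T([X]))[0]-[225,85]+.5)*[4,3.2]
print("tail low",chk([.03-.013*np.sin(a),-.0055+.013*np.cos(a),.034]))
B=T([[.03,-.0055,.036]])[0]
ang=np.degrees(Q[2]+np.arctan2(-np.cos(a),np.sin(a)))+90; print("jaw",ang)
grip(.04,squeeze=20)
move_to([B[0],B[1],.12],Rz(ang))
p=camera("wrist"); cv2.imwrite("pics/c.png",p["color"])
print(read_t(),proj(p,T([[.03,-.0055,.06],[.03+.033*np.sin(a),-.0055-.033*np.cos(a),.06]])))
E
```

```text
tail low [426.10943507 362.75121476]
jaw 70.27843019295165
7.4167 [[314.79444209 211.47567013]
 [314.86718912 248.55565191]]
```

View pics/c.png

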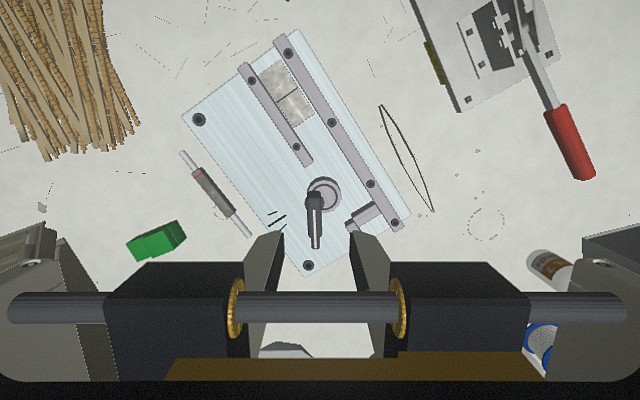

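The bar lies at (315,211)–(315,249), right where predicted. Next: descend, grip and turn.

```bash
python3 - <<'E'
from rig import *
from h import *
B=plate_T(Q)([[.03,-.0055,.036]])[0]
R=read_tcp_rot(); 
move_linear(B,speed=.12); print(read_wrist_force().round(1))
grip(.008,squeeze=20); print("gap",read_finger_gap(),read_wrist_force().round(1),read_moment().round(2))
for d in (0.25,.5,.75,1.004):
    move_to(B,Rz(70.28-np.degrees(d))); print(d,read_wrist_force().round(1),read_moment().round(2),read_finger_gap(),read_t())
p=camera("wrist"); cv2.imwrite("pics/d.png",p["color"])
E
```

```text
[ 0.5 -0.1  0.1]
gap 0.011612566580999979 [ -6.2 -12.9   5.2] [-2.21  0.84  0.1 ]
0.25 [ -5.5 -11.7   5.2] [-2.04  0.72 -0.17] 0.011862606760683932 9.1833
0.5 [ -5.5 -11.1   4.3] [-1.83  0.61 -0.13] 0.01140309319250591 9.5333
0.75 [ -2.8 -10.4   3.6] [-1.75  0.52 -0.08] 0.01183233124919905 9.8833
1.004 [-2.3 -8.6  2.8] [-1.64  0.42 -0.14] 0.01162563108704033 10.2333
```

View pics/d.png

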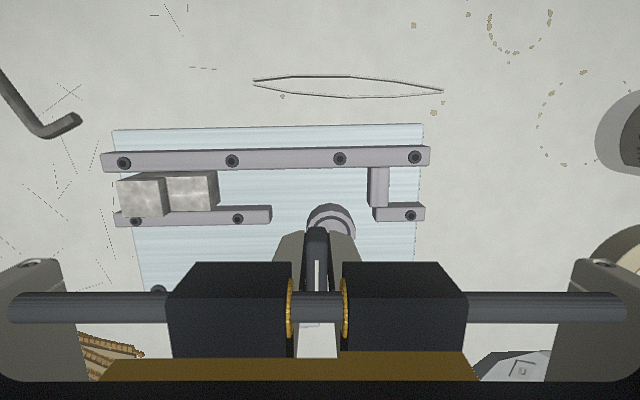

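```bash
python3 - <<'E'
from rig import *
from h import *
T=plate_T(Q)
B=T([[.03,-.0055,.036]])[0]
grip(.04); print(read_wrist_force().round(1))
move_linear([B[0],B[1],.12],speed=.2)
G=T([[-.03,-.03,0]])[0]
grip(.0); move_to([G[0],G[1],.25],Rz(np.degrees(Q[2])))
p=camera("wrist"); c=p["color"]
pr=lambda X:proj(p,T([X]))[0]
print(read_t(), [pr([.03,-.0055,.06]).round(1)],[(j,pr([.03+.033*np.sin(1.1-j),-.0055-.033*np.cos(1.1-j),.06]).round(1)) for j in (.9,1.,1.1,1.2)])
print(pr([-.058,.027,.04]),pr([-.082,.027,.025]),[pr(np.array(x)/1000) for x in [(100,65,10),(100,-65,10),(-100,-65,10),(-100,65,10)]])
cv2.imwrite("pics/e.png",c)
E
python3 -c "
import cv2
a=cv2.imread('pics/e.png')[80:270,200:440];cv2.imwrite('pics/e2.png',cv2.resize(a,None,fx=3.2,fy=3.1,interpolation=2))"
```

```text
[ 0.7 -0.1 -0.1]
12.9917 [array([365.6, 160. ])] [(0.9, array([369.7, 186. ])), (1.0, array([367. , 186.4])), (1.1, array([364.3, 186.5])), (1.2, array([361.7, 186.4]))]
[293.49072623 131.63125281] [275.8094868  130.98821288] [array([415.5552965 , 100.38806712]), array([407.13474093, 196.3592797 ]), array([267.07863644, 196.42688702]), array([262.42081798, 100.54843376])]
```

View pics/e.png

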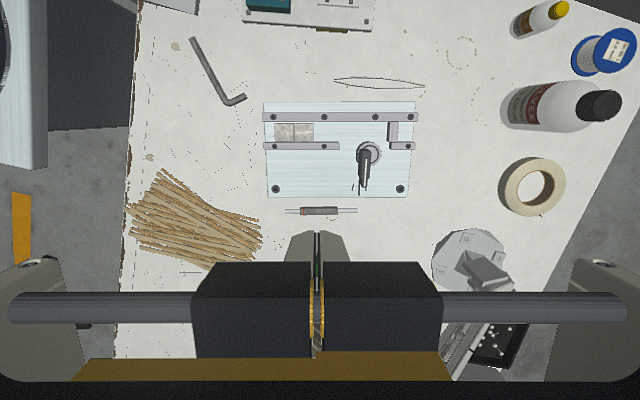

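View pics/e2.png

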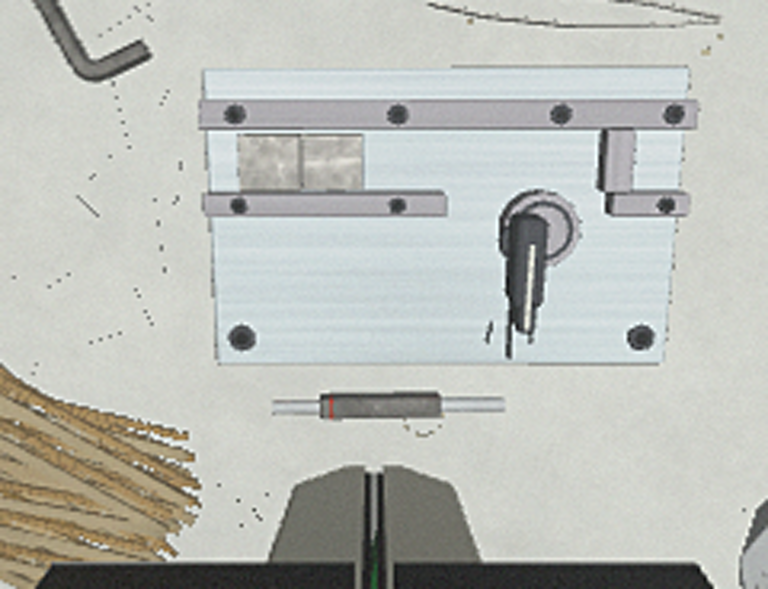

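```bash
python3 - <<'E'
from rig import *
from h import *
T=plate_T(Q)
G=T([[.03,-.08,0]])[0]
move_linear([G[0],G[1],.2],speed=.25)
p=camera("wrist"); c=p["color"]
pr=lambda X:proj(p,T([X]))[0]
cc=-p["R"].T@p["t"]; print("cam",cc, read_t())
print([(j,pr([.03+.033*np.sin(1.1-j),-.0055-.033*np.cos(1.1-j),.06]).round(1)) for j in (.9,1.,1.1,1.2)],pr([.03,-.0055,.06]))
print("line",pr([.03,-.045,.01]),pr([.03,-.06,.01]))
u,v=pr([.03,-.04,.03]).astype(int); print(u,v)
cv2.imwrite("pics/f.png",cv2.resize(c[v-50:v+50,u-60:u+60],None,fx=6,fy=6,interpolation=2))
E
```

```text
cam [ 0.594531   -0.01977384  0.36609547] 13.5667
[(0.9, array([322.9, 150.8])), (1.0, array([319.8, 151.3])), (1.1, array([316.6, 151.5])), (1.2, array([313.4, 151.3]))] [316.561214   118.27824676]
line [316.62391355 151.94244791] [316.62170521 164.36248493]
316 149
```

View pics/f.png

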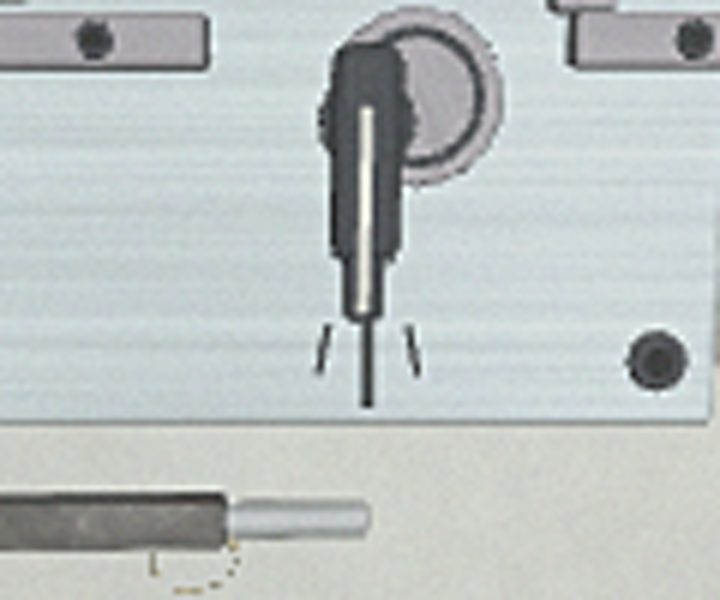

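The pointer sits on the line: tip at crop x=363, line at x=366, which puts the joint at about 1.12. Now I'll push the gauge.

```bash
python3 - <<'E'
from rig import *
from h import *
T=plate_T(Q); d=np.array([np.cos(Q[2]),np.sin(Q[2]),0]); n=np.array([-d[1],d[0],0])
at=lambda x,z:T([[x,.027,z]])[0]
move_to(at(-.112,.12),Rz(np.degrees(Q[2]))); move_linear(at(-.112,.016),speed=.1)
f0=read_wrist_force(); print(f0.round(1),read_t(),read_finger_gap())
def F(): f=read_wrist_force()-f0; return (f@d).round(2),(f@n).round(2),f[2].round(2)
for x in (-.1,-.08,-.06,-.045,-.035,-.025):
    move_linear(at(x,.016),speed=.05); print(x,F(),read_t())
    if abs(F()[0])>12 or abs(F()[1])>12: break
p=camera("wrist"); cv2.imwrite("pics/g.png",p["color"])
E
```

```text
[-0.1  0.4  0.3] 15.5583 0.00038568020071571814
-0.1 (np.float64(-0.34), np.float64(-0.11), np.float64(-0.53)) 15.95
-0.08 (np.float64(-1.39), np.float64(0.03), np.float64(0.16)) 16.5
-0.06 (np.float64(0.65), np.float64(-0.81), np.float64(0.15)) 17.05
-0.045 (np.float64(0.27), np.float64(0.01), np.float64(0.29)) 17.5
-0.035 (np.float64(-0.09), np.float64(-0.61), np.float64(-0.42)) 17.85
-0.025 (np.float64(-0.77), np.float64(-0.41), np.float64(0.1)) 18.2
```

View pics/g.png

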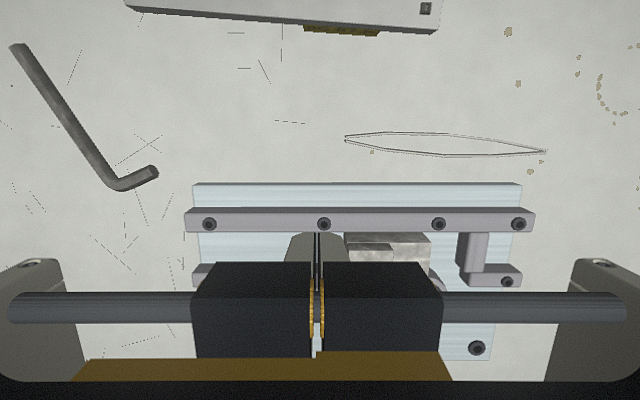

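The gauge is moving flat in the channel, with its front at column 432 and the stop at about 460. I'll continue gently to the stop.

```bash
python3 - <<'E'
from rig import *
from h import *
T=plate_T(Q); d=np.array([np.cos(Q[2]),np.sin(Q[2]),0]); n=np.array([-d[1],d[0],0])
at=lambda x,z:T([[x,.027,z]])[0]
f0=0
for x in np.r_[-.018,-.012,-.008,np.arange(-.006,.012,.001)]:
    move_linear(at(x,.016),speed=.03); f=read_wrist_force(); print(round(x,4),(f@d).round(2),(f@n).round(2),read_t())
    if abs(f@d)>6 or abs(f@n)>12: break
p=camera("wrist"); cv2.imwrite("pics/h.png",p["color"])
E
```

```text
-0.018 0.3 -0.47 18.6333
-0.012 0.01 0.61 18.9833
-0.008 -0.05 0.07 19.2667
-0.006 0.22 0.2 19.5167
-0.005 -0.25 -0.58 19.7667
-0.004 -0.51 -0.14 20.0167
-0.003 0.34 0.81 20.2667
-0.002 0.62 0.18 20.5167
-0.001 0.04 0.0 20.7667
0.0 -1.24 -0.46 21.0167
0.001 -6.27 -0.65 21.2667
```

View pics/h.png

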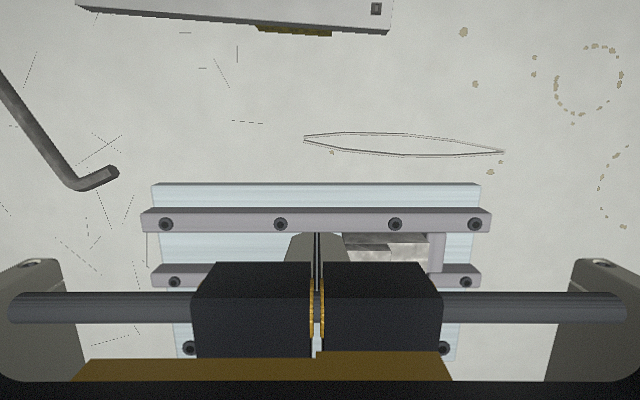

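```bash
python3 - <<'E'
from rig import *
from h import *
T=plate_T(Q); d=np.array([np.cos(Q[2]),np.sin(Q[2]),0])
at=lambda x,z:T([[x,.027,z]])[0]
move_linear(at(.0015,.016),speed=.03); print(read_wrist_force()@d)
move_linear(at(-.012,.016),speed=.05); move_linear(at(-.012,.2),speed=.2)
G=T([[.03,-.08,0]])[0]
move_linear([G[0],G[1],.2],speed=.25)
p=camera("wrist"); c=p["color"]
pr=lambda X:proj(p,T([X]))[0]
u,v=pr([.03,-.02,.03]).astype(int); print(u,v,read_t(),read_wrist_force().round(1))
for X in ([.064,.027,.034],[.064,.027,.03],[.016,.027,.04]): print(X,(pr(X)-[u-60,v-50]+.5)*6)
cv2.imwrite("pics/i.png",cv2.resize(c[v-50:v+50,u-60:u+60],None,fx=6,fy=6,interpolation=2))
E
```

```text
-9.409081096145362
316 131 23.7083 [ 0.5 -0.4 -0.1]
[0.064, 0.027, 0.034] [559.95331753  32.90707538]
[0.064, 0.027, 0.03] [557.61278427  35.01818882]
[0.016, 0.027, 0.04] [285.35670755  29.90913799]
```

View pics/i.png

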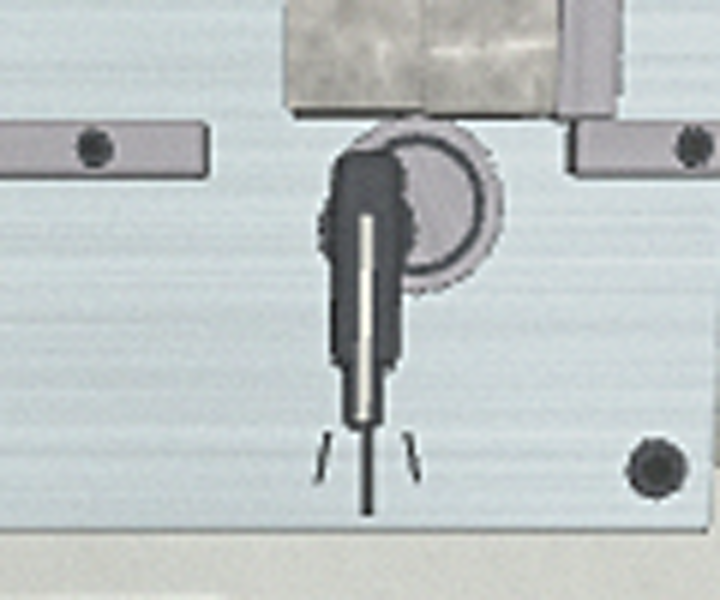

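The gauge spans crop x 286–558, with its front flush on the stop face (predicted 285–558). The pointer is still on the line at x≈363–366, and the robot is clear of everything.

```bash
python3 -c "
from rig import *
finish_job(); print(read_t())"
```

```text
the job is handed in; nothing more can be done
the job is handed in; nothing more can be done
```

The job is done and handed in at about 24 s of the allowed 51 s. I gripped the bar handle on the bolt axis and turned it clockwise from about 0.12 to 1.12 rad. Then I let go and pushed the gauge flat along the channel with the shut fingers until it met the stop. The push force rose to 9 N at the position where the stop was expected.

The last wrist picture, taken after backing off, showed:
- **Gauge:** its front is flush with the stop, and both ends are within a pixel of where they were predicted.
- **Pointer:** it is still on the long line, well inside the two ticks (off by about 0.02 rad).
- **Robot:** it was clear of everything, with a wrist force of about 0 N.

No check failed. Gripping the bar put about 15 N sideways on the wrist, from a small centring error I put at about 1 mm. It vanished on release.

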